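Hold the bangle's case open

ROBOT

A 6-joint arm with a two-finger parallel gripper is mounted at the origin on the work surface. World frame = base frame: x ahead of the robot, y to its left, z up, the work surface at z = 0. Lengths are in m, angles in degrees, forces in N, time in s.
With the tool pointing down it reaches from about 0.35 to 0.875 m from the base axis. Payload 4.2 kg.
Tool frame: the origin (TCP) lies at the very end of the fingers, on their centre line; the grasp point (between the pads) lies 19 mm behind it (r.grip_point_offset is the distance from the TCP to the grasp point, in m); z points along the fingers, y is the line along which they close (so a half turn about z gives the same grasp; the last joint's range is limited). The gripper opens to 87 mm and grips with 3 to 60 N. Pads are 19 mm wide; open, the fingers measure 117 mm over their backs; the gripper's body (75 mm by 190 mm) begins 51 mm behind the grasp point.
Start: joints at [89.645, 22.042, 0.453, 0, -68.411, -14.817], TCP at [0.164, 0.603, 0.223] pointing down, gripper open.
Joint ranges: [-179.83, 179.83], [-69.29, 118.12], [-61.27, 80.66], [-181.25, 117.63], [-171.15, -9.14], [-177.46, 177.46]. Speed limits (degrees/s): [159.86, 159.86, 180, 180, 180, 180].

INTERFACE

Orientations are given as a 3x3 rotation matrix whose columns are the frame's x, y, z axes.
In Python, from station import r, cams gives the robot as it stands. The module is installed in compiled form; this text tells all that it offers.
- The arm moves only by the shell command python3 -m handwheel 'ROWS'. ROWS is JSON, a list that holds one entry, the list of rows, each a list of 7 numbers: the turn, a rotation vector about the tool's x, y, z in units of 6 degrees (1.0 is 6 degrees), then the shift along the tool's x, y, z in m, then the finger opening in m, from 0 to 0.087. In form: [[[ax, ay, az, x, y, z, jaw], ...]]. A call has 1 to 12 rows; each row shifts and turns the commanded pose from where the row before left it, along the tool's axes as they then stand; what a row does not reach is not made up. A row lasts 1/10 s, in which the tool goes at most 50 mm and 8.59 degrees, less where a joint would pass 70% of its speed; a pose out of reach is approached as far as the arm can. A call with a gripper value outside its range is refused whole. The fingers move at their own pace and stop on an object; the grip force is fixed at half the most. Time passes only in rows, so rows that do not move let the fingers close. It gives the time, the measured TCP pose, the force, the opening and the grip force at its end, in the units of the state.
- r.sense(): the state, without advancing time (a new reading comes with each control period).
- cams.capture(name): name is "side" or "top" or "wrist"; returns the picture (420x560x3 uint8, red, green, blue); there is no depth.
- cams.get_calibration(name): a dict with "camera_matrix" (3x3 intrinsics, pixels), "rvec" (rotation vector, rad) and "tvec" (3), from world to camera coordinates, as OpenCV has them; the wrist camera has in their place "T_tool_cam" (4x4, takes a point from camera to tool coordinates, whose origin is the TCP and whose axes are the flange's). Camera axes: x right, y down, z forward; pixel columns grow to the right and rows downward; lengths in m; the calibration is good to about 2 mm. A picture is of the moment at which its call begins: read the wrist's pose just before it. get_calibration takes no time and is no camera call.
- r.finish_job(): hands the job in; it is judged then, once.
The state is a dict: "time_s": time; "joints": joint angles; "joint_velocities": joint speeds; "effort": joint torques, N m; "tcp_pos": TCP position; "ee_rot": TCP orientation; "wrist_force": force on the tool from outside, world axes, zero at the start; "moment": the same for the moment, N m; "gripper_width": opening from 0.0 (shut) to 1.0 (fully open); "gripper_force": force on a finger pad.
Only numpy, scipy, OpenCV 4.12 (cv2) and the standard library are available. Lean on these libraries where they do the work, as an engineer would, in place of code of your own. Each camera call takes 0.05 s, during which the arm holds its last target. There are 200 camera calls.

TASK

One of the two glass-lidded jewellery cases holds a bangle (an open ring), the other a pocket watch: find the bangle's case, lift its sprung lid by the pull bar and hold it open at 50 degrees, give or take 5, so that the bangle can be inspected. Keep the watch's case shut, and leave the jewellery and everything else on the bench where it lies. Finish while holding: the gripper keeps the lid steady at that angle and does not let go.

Things in the scene. Friction and masses are not known exactly. Their poses are not given: they have to be found in the camera images.
- case_left: dark wooden jewellery case on the left (+y) of the bench, one of two alike, fixed to the bench. Outside (all sizes here in mm) 160 (x) x 150 (y) x 58 high with the lid off, walls 8, dark padded floor 20 above the bench. Origin: centre of its underside, on the bench; its x axis points from the pull bar at the front to the hinge at the back; z up. Its glass lid covers it.
- lid_left (a joint): hinge angle in rad of the lid of the left case: 0 shut, growing as it opens upward, stop at 1.5. The hinge is sprung: the lid (about 0.3 kg, closing spring of 0.25 N m/rad, 0.12 N m when shut) falls shut from any angle when let go; lifting it at the bar takes 2 to 4 N. The lid is a wooden frame 10 thick round a clear pane.
- hinge_left (a point): middle of the hinge line of the left case, which runs along the case's y: 80 behind the case's centre (case +x), 58 above the bench
- bar_left (a point): middle of the pull bar of the left lid: round steel bar 10 diameter, parallel to the hinge, carried by two 10 mm round arms 90 apart (centres) that stand out from the lid's front edge in the lid's plane. Bar centre 205 from the hinge line along the lid and 5 above it, so with the lid shut it is 63 above the bench and 45 in front of the case's front wall (40 clear gap, open from above and below). The point turns with the lid.
- pad_left (a point): centre of the padded floor inside the left case, 20 above the bench
- case_right: dark wooden jewellery case on the right (-y) of the bench, one of two alike, fixed to the bench. Outside (all sizes here in mm) 160 (x) x 150 (y) x 58 high with the lid off, walls 8, dark padded floor 20 above the bench. Origin: centre of its underside, on the bench; its x axis points from the pull bar at the front to the hinge at the back; z up. Its glass lid covers it.
- lid_right (a joint): hinge angle in rad of the lid of the right case: 0 shut, growing as it opens upward, stop at 1.5. The hinge is sprung: the lid (about 0.3 kg, closing spring of 0.25 N m/rad, 0.12 N m when shut) falls shut from any angle when let go; lifting it at the bar takes 2 to 4 N. The lid is a wooden frame 10 thick round a clear pane.
- hinge_right (a point): middle of the hinge line of the right case, which runs along the case's y: 80 behind the case's centre (case +x), 58 above the bench
- bar_right (a point): middle of the pull bar of the right lid: round steel bar 10 diameter, parallel to the hinge, carried by two 10 mm round arms 90 apart (centres) that stand out from the lid's front edge in the lid's plane. Bar centre 205 from the hinge line along the lid and 5 above it, so with the lid shut it is 63 above the bench and 45 in front of the case's front wall (40 clear gap, open from above and below). The point turns with the lid.
- pad_right (a point): centre of the padded floor inside the right case, 20 above the bench
- bangle: plain brass-coloured bangle: an open ring, 76 outside diameter, 58 inside, 14 high, lying flat on the padded floor of one of the two cases (either one), seen through the lid; origin at the centre of its underside
- watch: brass-coloured pocket watch: a solid disc 50 diameter, 12 thick, white dial up, with a small crown, lying on the padded floor of the other case; origin at the centre of its underside
- mandrel: bystander, leave alone: tapered steel ring mandrel lying on a small wooden rest, 270 long, 25 high, its long axis along its x; lies between the two cases; origin under the middle of its length, on the bench
- loupe: bystander, leave alone: folding pocket loupe, black round eyepiece 32 diameter 22 high with a steel cover block at its -x side, 70 long in all; origin under the eyepiece
- ring_box: bystander, leave alone: closed black ring box, 55 x 55 x 39 high; origin under its centre
- brush: bystander, leave alone: bench brush lying on the bench; origin under its middle
- dish: bystander, leave alone: white ceramic dish, 76 diameter, 24 high; origin under its centre
- driver: bystander, leave alone: small screwdriver, 140 long, lying beyond the cases; origin under its middle

How it is judged (in metres and radians):
At the end, for the whole second after the job is handed in: The lid of the case in which the bangle lies stands still (under 0.06 rad/s) at 0.785 to 0.960 rad (45 to 55 degrees), carried by the fingers (contact force above 0.8 N); the other lid is shut (below 0.05 rad); bangle and watch are within 20 mm of where they started, in their cases (((horizontal distance between bangle and pad_left below 0.06 m and value of joint lid_left between 0.785 and 0.96 rad and velocity of joint lid_left between -0.06 and 0.06 rad/s and contact force between the fingers and lid_left above 0.8 N and value of joint lid_right below 0.05 rad) or (horizontal distance between bangle and pad_right below 0.06 m and value of joint lid_right between 0.785 and 0.96 rad and velocity of joint lid_right between -0.06 and 0.06 rad/s and contact force between the fingers and lid_right above 0.8 N and value of joint lid_left below 0.05 rad)) and distance of each of bangle, watch from where it was at the start of the episode below 0.02 m); the arm keeps its last pose, push and grip.
It fails at once if the lid of the watch's case is opened more than 0.15 rad ((horizontal distance between watch and pad_left below 0.06 m and value of joint lid_left above 0.15 rad) or (horizontal distance between watch and pad_right below 0.06 m and value of joint lid_right above 0.15 rad)).
It fails at once if a bystander on the bench is moved more than 30 mm (distance of any of mandrel, loupe, ring_box, brush, dish, driver from where it was at the start of the episode above 0.03 m).
It also fails if it takes over 32 s, if anything falls off the work surface, if the arm or the gripper's body presses on something with over 40 N, if the wrist force passes 120 N, or if a joint passes its speed limit or range.

## Working session

There is one attempt and no reset: what is moved stays moved. The work goes in short steps, Python scripts to look and compute and a shell command to move; the robot and the scene stay as the last step left them, time stands still between calls to the robot, and variables do not carry over. Pictures are saved under pics/ and viewed, at most 10 in all, crops included, and the job is handed in when it is done.

```bash
mkdir -p pics; python3 - <<'E'
from station import r,cams
import cv2
for n in("top","side"):
    cv2.imwrite(f"pics/{n}0.png",cams.capture(n)[:,:,::-1]);print(cams.get_calibration(n))
s=r.sense();print(s['time_s'],s['tcp_pos'],s['ee_rot'],r.grip_point_offset)
print(cams.get_calibration("wrist"))
E
```

```text
{'camera_matrix': array([[429.04552651,   0.        , 272.4347033 ],
       [  0.        , 429.04552651, 215.62357479],
       [  0.        ,   0.        ,   1.        ]]), 'rvec': array([ 2.01915524, -2.20527579,  0.23056025]), 'tvec': array([0.02993574, 0.57102705, 1.10868201])}
{'camera_matrix': array([[454.29091682,   0.        , 278.96019595],
       [  0.        , 454.29091682, 209.17813452],
       [  0.        ,   0.        ,   1.        ]]), 'rvec': array([ 0.13642629, -2.70542329,  1.54305555]), 'tvec': array([0.57052464, 0.07645713, 1.29422814])}
0.1 [0.16342618 0.60272114 0.22158402] [[ 9.65099914e-01 -2.61881669e-01 -3.83298811e-04]
 [-2.61881924e-01 -9.65098127e-01 -1.86105454e-03]
 [ 1.17455105e-04  1.89648261e-03 -9.99998195e-01]] 0.0187
{'camera_matrix': array([[334.97639024,   0.        , 274.35253   ],
       [  0.        , 334.97639024, 208.59661504],
       [  0.        ,   0.        ,   1.        ]]), 'T_tool_cam': array([[ 6.86129754e-04, -9.65001241e-01, -2.62244416e-01,
         7.10998274e-02],
       [ 9.99999059e-01,  3.50554731e-04,  1.32640901e-03,
        -1.12381837e-03],
       [-1.18805532e-03, -2.62245080e-01,  9.65000573e-01,
        -1.62264862e-01],
       [ 0.00000000e+00,  0.00000000e+00,  0.00000000e+00,
         1.00000000e+00]])}
```

View pics/top0.png

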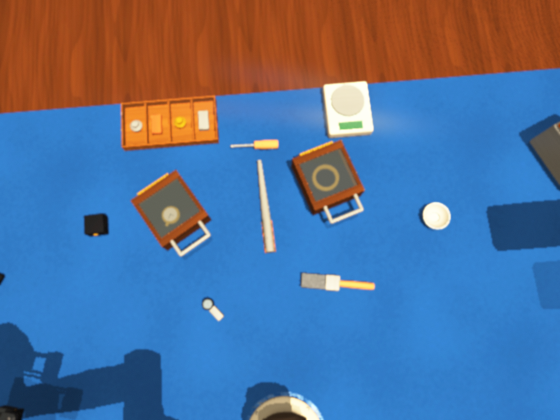

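View pics/side0.png

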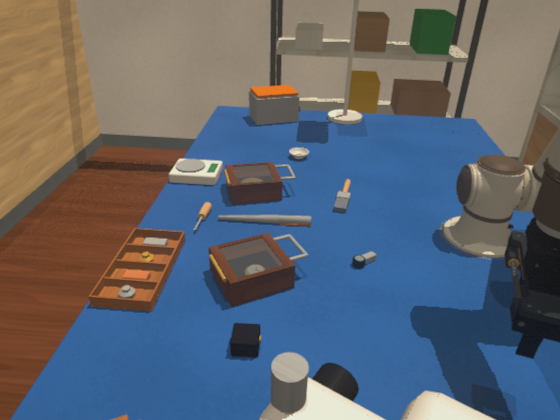

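The top view shows the watch (white dial) in the left case at about (171,213), and an open ring in the right case at about (326,178). The pull bars are near (193,243) and (345,211). I'll enlarge the right case to measure it.

```bash
python3 - <<'E'
import cv2
a=cv2.imread("pics/top0.png")[130:235,275:380]
b=cv2.imread("pics/top0.png")[160:265,120:225]
f=lambda i:cv2.resize(i,(0,0),fx=5.5,fy=5.5,interpolation=cv2.INTER_CUBIC)
cv2.imwrite("pics/crop.png",f(a))
E
```

```text
(no output)
```

View pics/crop.png

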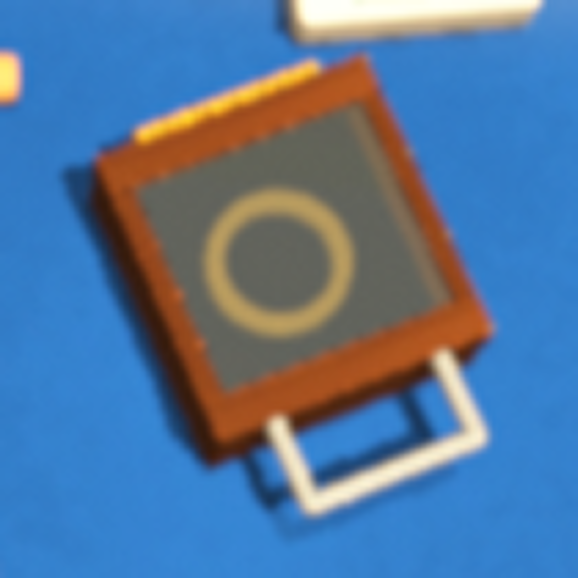

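```bash
cat > h.py <<'E'
import numpy as np,cv2
from station import r,cams
def ray(K,R,c,uv,z):
    d=R@np.linalg.solve(K,[uv[0],uv[1],1]);return c+d*(z-c[2])/d[2]
def fixed(n,uv,z):
    C=cams.get_calibration(n);R=cv2.Rodrigues(C['rvec'])[0].T
    return ray(C['camera_matrix'],R,-R@C['tvec'],uv,z)
def wrist(p,Rt,uv,z):
    C=cams.get_calibration("wrist");T=C['T_tool_cam']
    return ray(C['camera_matrix'],Rt@T[:3,:3],p+Rt@T[:3,3],uv,z)
E
python3 - <<'E'
from h import *
f=lambda u,v,z:fixed("top",(u/5.5+274.6,v/5.5+129.6),z)
bl,br=f(315,505,.068),f(480,438,.068)
print(bl,br,(bl+br)/2,np.linalg.norm(bl-br))
c=[f(*q,.068) for q in((98,158),(365,57),(492,325),(212,440))]
for q in c:print(q)
m=(bl+br)/2;h=(c[0]+c[1])/2;print("hinge",h,np.linalg.norm(m-h))
a=m-h;print("axis from hinge",np.degrees(np.arctan2(-a[1],-a[0])))
d=bl-br;print("bar dir",np.degrees(np.arctan2(d[1],d[0])))
print(f(280,262,.034))
E
```

```text
[ 0.53973563 -0.17855234  0.068     ] [ 0.56604684 -0.26353989  0.068     ] [ 0.55289123 -0.22104612  0.068     ] 0.08896720606933121
[ 0.72736265 -0.09001049  0.068     ]
[ 0.76936383 -0.2311862   0.068     ]
[ 0.62284076 -0.27706309  0.068     ]
[ 0.57669134 -0.13175888  0.068     ]
hinge [ 0.74836324 -0.16059835  0.068     ] 0.2046050829936626
axis from hinge 17.183702446938753
bar dir 107.2019494167626
[ 0.67474894 -0.18078047  0.034     ]
```

The top-view check fits the given sizes: bar 89 mm against 90, and hinge to bar 204.6 mm against 205. The bangle is in the right case. Its bar is at (0.553, -0.221), yaw 17.2°.

```bash
python3 -m handwheel '[[[0,0,0,0.0247,0.0289,0,0.087],[0,0,0,0.0247,0.0289,0,0.087],[0,0,0,0.0247,0.0289,0,0.087],[0,0,0,0.0247,0.0289,0,0.087],[0,0,0,0.0247,0.0289,0,0.087],[0,0,0,0.0247,0.0289,0,0.087],[0,0,0,0.0247,0.0289,0,0.087],[0,0,0,0.0247,0.0289,0,0.087],[0,0,0,0.0247,0.0289,0,0.087],[0,0,0,0.0247,0.0289,0,0.087],[0,0,0,0.0247,0.0289,0,0.087],[0,0,0,0.0247,0.0289,0,0.087]]]'
python3 -m handwheel '[[[0,0,0,0.0247,0.0289,0,0.06],[0,0,0,0.0247,0.0289,0,0.06],[0,0,0,0.0247,0.0289,0,0.06],[0,0,0,0.0247,0.0289,0,0.06],[0,0,0,0.0247,0.0289,0,0.05],[0,0,0,0.0247,0.0289,0,0.05],[0,0,0,0.0247,0.0289,0,0.05],[0,0,0,0.0247,0.0289,0,0.05],[0,0,0,0.0247,0.0289,0,0.05],[0,0,0,0.0247,0.0289,0,0.05],[0,0,0,0.0247,0.0289,0,0.05],[0,0,0,0.0247,0.0289,0,0.05]]]'
python3 -m handwheel '[[[0,0,1.2,0,0,0,0.045],[0,0,1.2,0,0,0,0.045],[0,0,1.2,0,0,0,0.045],[0,0,1.2,0,0,0,0.045],[0,0,1.2,0,0,0,0.045],[0,0,1.2,0,0,0,0.045],[0,0,1.2,0,0,0,0.045],[0,0,1.2,0,0,0,0.045],[0,0,0,0,0,0,0.045],[0,0,0,0,0,0,0.045]]]'
python3 - <<'E'
from h import *
s=r.sense();cv2.imwrite("pics/w1.png",cams.capture("wrist")[:,:,::-1]);p,R=s['tcp_pos'],s['ee_rot']
print(s['time_s'],p,R,s['joints'],s['gripper_width'])
print("yaw y",np.degrees(np.arctan2(R[1,1],R[0,1])))
E
```

```text
time_s: 1.3
tcp_pos: [0.3589, 0.1893, 0.2224]
ee_rot: [[0.965, -0.261, -0.0], [-0.261, -0.965, 0.0], [-0.0, 0.0, -1.0]]
wrist_force: [1.4, 1.2, 0.1]
gripper_width: 1.006
gripper_force: 0.0
time_s: 2.5
tcp_pos: [0.5543, -0.2229, 0.222]
ee_rot: [[0.965, -0.262, -0.001], [-0.262, -0.965, 0.0], [-0.001, -0.0, -1.0]]
wrist_force: [-0.1, 1.7, -0.1]
gripper_width: 0.573
gripper_force: 0.0
time_s: 3.5
tcp_pos: [0.554, -0.2213, 0.2222]
ee_rot: [[0.299, -0.954, -0.001], [-0.954, -0.299, 0.0], [-0.0, 0.001, -1.0]]
wrist_force: [1.0, 0.3, 0.4]
gripper_width: 0.514
gripper_force: 0.0
3.5 [ 0.55396767 -0.22131409  0.2221818 ] [[ 2.98626515e-01 -9.54369813e-01 -6.81838094e-04]
 [-9.54369970e-01 -2.98626716e-01  2.12297306e-04]
 [-4.06225211e-04  5.87328197e-04 -9.99999745e-01]] [-6.24321111e+00  1.93107803e+01 -3.72494082e+00 -8.52021715e-03
 -6.70044367e+01  2.36216778e+01] 0.5142933756416338
yaw y -162.62485775701887
```

View pics/w1.png

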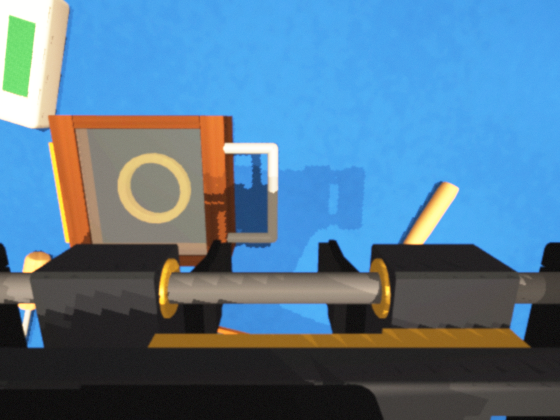

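The wrist view shows the ring under the lid. The bar is vertical at column 273, running from row 147 to 238, so the yaw matches. I'll check the bar's position from here.

```bash
python3 - <<'E'
from h import *
s=r.sense();p,R=s['tcp_pos'],s['ee_rot']
a,b=wrist(p,R,(273,148),.064),wrist(p,R,(273,238),.064)
m=(a+b)/2;print(a,b,np.linalg.norm(a-b),m,"tool shift",R.T@(np.r_[m[:2],.063-.0187]-p))
E
```

```text
[ 0.56793129 -0.2619056   0.064     ] [ 0.54103871 -0.17575254  0.064     ] 0.0902527686944407 [ 0.554485   -0.21882907  0.064     ] tool shift [-0.00216059 -0.00124366  0.17797281]
```

```bash
python3 -m handwheel '[[[0,0,0,-0.001,-0.001,0.02,0.045],[0,0,0,0,0,0.02,0.045],[0,0,0,0,0,0.02,0.045],[0,0,0,0,0,0.02,0.045],[0,0,0,0,0,0.02,0.045],[0,0,0,0,0,0.02,0.045],[0,0,0,0,0,0.02,0.045],[0,0,0,0,0,0.02,0.045],[0,0,0,0,0,0.01,0.045],[0,0,0,0,0,0.007,0.045],[0,0,0,0,0,0,0.045]]]'
python3 -m handwheel '[[[0,0,0,0,0,0,0.0],[0,0,0,0,0,0,0.0],[0,0,0,0,0,0,0.0],[0,0,0,0,0,0,0.0],[0,0,0,0,0,0,0.0],[0,0,0,0,0,0,0.0],[0,0,0,0,0,0,0.0],[0,0,0,0,0,0,0.0]]]'
python3 - <<'E'
from h import *
s=r.sense();p,R=s['tcp_pos'],s['ee_rot'];u=R[:,1];print(s['time_s'],p,s['gripper_width']*.087)
# arc of the bar in tool axes, relative to shut
P=lambda t:np.array([-(.205*np.cos(t)-.005*np.sin(t)),.205*np.sin(t)+.005*np.cos(t)])
T=np.radians(np.linspace(0,50,21));q=np.array([P(t) for t in T])
d=np.diff(q,axis=0)
for x in d:print("y %.4f z %.4f"%(-x[0],-x[1]))
E
```

```text
time_s: 4.65
tcp_pos: [0.5545, -0.2201, 0.045]
ee_rot: [[0.297, -0.955, -0.001], [-0.955, -0.297, 0.0], [-0.001, 0.001, -1.0]]
wrist_force: [-0.5, -0.8, -0.8]
gripper_width: 0.515
gripper_force: 0.0
time_s: 5.45
tcp_pos: [0.5557, -0.22, 0.0458]
ee_rot: [[0.297, -0.955, 0.002], [-0.955, -0.297, -0.0], [0.001, -0.002, -1.0]]
wrist_force: [2.7, 0.8, 1.2]
gripper_width: 0.106
gripper_force: 30.0
5.45 [ 0.55569554 -0.21996118  0.04583563] 0.009234056608706763
y -0.0004 z -0.0089
y -0.0008 z -0.0089
y -0.0012 z -0.0089
y -0.0016 z -0.0088
y -0.0020 z -0.0087
y -0.0023 z -0.0086
y -0.0027 z -0.0085
y -0.0031 z -0.0084
y -0.0034 z -0.0083
y -0.0038 z -0.0081
y -0.0042 z -0.0079
y -0.0045 z -0.0077
y -0.0048 z -0.0075
y -0.0052 z -0.0073
y -0.0055 z -0.0071
y -0.0058 z -0.0068
y -0.0061 z -0.0066
y -0.0063 z -0.0063
y -0.0066 z -0.0060
y -0.0069 z -0.0057
```

The bar is gripped: 9 mm opening, 30 N. Now I lift along the arc to 25°, then check.

```bash
python3 -m handwheel '[[[0,0,0,0,-0.0004,-0.0089,0],[0,0,0,0,-0.0008,-0.0089,0],[0,0,0,0,-0.0012,-0.0089,0],[0,0,0,0,-0.0016,-0.0088,0],[0,0,0,0,-0.002,-0.0087,0],[0,0,0,0,-0.0023,-0.0086,0],[0,0,0,0,-0.0027,-0.0085,0],[0,0,0,0,-0.0031,-0.0084,0],[0,0,0,0,-0.0034,-0.0083,0],[0,0,0,0,-0.0038,-0.0081,0],[0,0,0,0,0,0,0]]]'
```

```text
time_s: 6.55
tcp_pos: [0.5753, -0.2139, 0.1326]
ee_rot: [[0.296, -0.955, 0.0], [-0.955, -0.296, -0.0], [0.0, -0.0, -1.0]]
wrist_force: [3.4, -2.0, -5.3]
gripper_width: 0.102
gripper_force: 30.0
```

Forces are low and the bar is still held, so I continue to 50°.

```bash
python3 -m handwheel '[[[0,0,0,0,-0.0042,-0.0079,0],[0,0,0,0,-0.0045,-0.0077,0],[0,0,0,0,-0.0048,-0.0075,0],[0,0,0,0,-0.0052,-0.0073,0],[0,0,0,0,-0.0055,-0.0071,0],[0,0,0,0,-0.0058,-0.0068,0],[0,0,0,0,-0.0061,-0.0066,0],[0,0,0,0,-0.0063,-0.0063,0],[0,0,0,0,-0.0066,-0.006,0],[0,0,0,0,-0.0069,-0.0057,0],[0,0,0,0,0,0,0],[0,0,0,0,0,0,0]]]'
python3 - <<'E'
from h import *
s=r.sense();cv2.imwrite("pics/s2.png",cv2.resize(cams.capture("side")[110:310,180:340,::-1],(0,0),fx=3,fy=3,interpolation=cv2.INTER_CUBIC));cv2.imwrite("pics/t2.png",cams.capture("top")[:,:,::-1])
p,R=s['tcp_pos'],s['ee_rot'];g=p-R[:,2]*.0187
h=np.array([.7484,-.1606]);print(g,np.degrees(np.arctan2(g[2]-.058,np.linalg.norm(g[:2]-h)))-1.4, np.hypot(g[2]-.058,np.linalg.norm(g[:2]-h)))
E
```

```text
time_s: 7.75
tcp_pos: [0.6263, -0.198, 0.2025]
ee_rot: [[0.296, -0.955, -0.005], [-0.955, -0.296, -0.001], [-0.0, 0.005, -1.0]]
wrist_force: [-7.2, -4.3, 3.5]
gripper_width: 0.101
gripper_force: 30.0
[ 0.626382   -0.19797964  0.22122953] 50.58120045433215 0.20719437303477828
```

View pics/s2.png

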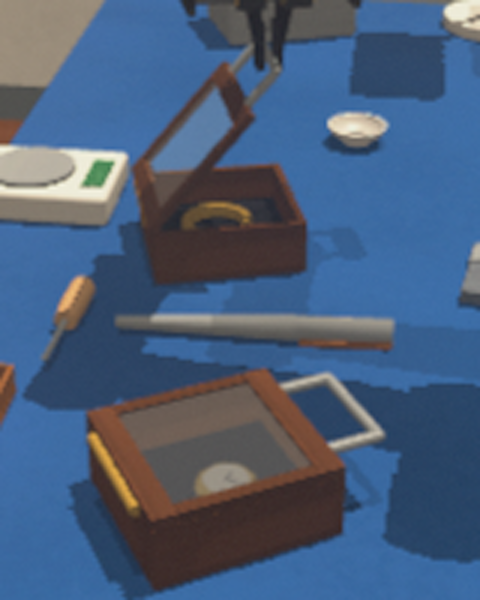

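View pics/t2.png

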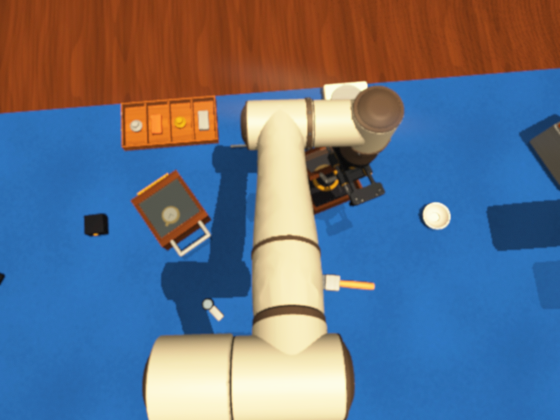

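The side view shows the right lid at about 50° (crop: hinge near (150,220), bar near (265,65)), with its bar in the fingers and the bangle exposed at (215,215). The left case is shut and the bystanders haven't moved. I'll let it settle, check it's still, and hand in.

```bash
python3 -m handwheel '[[[0,0,0,0,0,0,0],[0,0,0,0,0,0,0],[0,0,0,0,0,0,0],[0,0,0,0,0,0,0],[0,0,0,0,0,0,0]]]' && python3 - <<'E'
from h import *
s=r.sense();v=np.abs(s['joint_velocities']).max();print(s['tcp_pos'],v,s['gripper_force'])
g=s['tcp_pos']-s['ee_rot'][:,2]*.0187
a=np.degrees(np.arctan2(g[2]-.058,np.linalg.norm(g[:2]-[.7484,-.1606])))-1.4;print(a)
if v<1 and 48<a<52.5: print(r.finish_job())
E
```

```text
time_s: 8.35
tcp_pos: [0.6261, -0.1981, 0.2023]
ee_rot: [[0.296, -0.955, -0.005], [-0.955, -0.296, -0.001], [-0.0, 0.005, -1.0]]
wrist_force: [-6.5, -4.6, 3.5]
gripper_width: 0.105
gripper_force: 30.0
[ 0.62608956 -0.19805191  0.20233988] 0.07658289890542445 30.00057488679886
50.50522768735719
the job is handed in; nothing more can be done
None
```

The bangle is in the right case; I handed the job in at about 8 s with that lid gripped by its pull bar and steady at about 50.5° (computed from the gripper position), and the watch's case still shut.

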